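# Seat the punch guide plate on its twin pins and lock it

## Task

Pick up the aluminium punch guide plate by its lug, fit both of its holes over the two upright pins of the punching fixture and let it down until it lies flush on the block, feeling for the pins instead of forcing it: never push plate and fixture together with more than about 30 N. Then swing the fixture's keeper arm fully over the plate's edge to its stop, let go, and leave the other things on the bench where they are.

Things in the scene. Friction and masses are not known exactly. Their poses are not given: they have to be found in the camera images.
- plate: loose aluminium plate, 80 (x) x 160 (y) x 8 thick, 0.28 to 0.46 kg, the same either way round; through holes of 13 diameter at x=0, y=-55 and +55. Brass guide bushes on it are decoration. Origin: centre of its underside; z up. It starts flat on the bench.
- plate_lug (a point): point 31 above the plate's underside, in the middle of its upright grip lug; the lug is 14 (plate's x) x 34 (y), its top 42 above the plate's underside
- fixture: punching fixture fixed to the bench: dark steel block, x -53 to +77, y -85 to +125, deck (flat top) 30 above the bench; carries the two pins and the keeper. The plate goes on with its long side along the fixture's y, either way round, and is flush when its underside is on the deck. Origin: on the bench, under the zero mark; z up.
- zero_mark (a point): point on the deck, fixture x=0, y=0: a white zero line crosses the pin slot. Two steel pins, 10 diameter, 110 apart along the fixture's y, rise 18 above the deck, the top 5 tapering to 6.4. They sit on a bar clamped by hand in the slot: the middle between the pins is at fixture x=0, y anywhere from +6 to +34: not measured, see it or feel for it. It stays put under allowed forces.
- keeper (a joint): keeper arm angle (rad), upright axis: 0 = closed at its stop, arm pointing along the fixture's -x over the plate's edge; grows as it opens (turning clockwise from above), starts at 1.3 to 1.9 (near the fixture's +y); stays where left; 2 N at its post move it. Flat arm, 16 wide, reach 40, underside 10 above the deck (2 above a flush plate), 8 thick.
- keeper_post (a point): point on the upright post (14 diameter, from 48 to 83 above the bench) near the arm's end, 70 above the bench, 32 from the keeper's axis; pinch or push it to swing the arm
- keeper_pivot (a point): point on the keeper's upright axis, 70 above the bench, at x=62, y=70 in the fixture's frame
- hammer: small hammer lying flat, 240 long, wooden handle, bystander; origin under its middle
- graver: graver (pointed tool with a wooden handle) lying flat, 150 long, bystander; origin under its middle
- cup: white mug, 80 across, 90 tall, bystander; origin: centre of its underside
- jug: big lidded drinking jug, 120 across, 200 tall, bystander; origin: centre of its underside
- parts_box: clear open parts box, 100 x 150 x 28, bystander; origin: centre of its underside
- medal: loose brass medal, 38 across, 5 thick, bystander; origin: centre of its underside
- jar: small amber jar, 44 across, 50 tall, bystander; origin: centre of its underside
Not all that is in view belongs to the job. Leave any pink or purple look-alike of the fixture alone.

How it is judged:
By the outcome, as a careful person would: the job done as asked, in the order asked, and still so for the second after the job is handed in, with the robot touching nothing.
It also fails if it takes over 70 s, if anything falls off the work surface, if the arm or the gripper's body presses on something with over 40 N, if the wrist force passes 120 N, or if a joint passes its speed limit or range.

## Robot

A 6-joint arm with a two-finger parallel gripper is mounted at the origin on the work surface. World frame = base frame: x ahead of the robot, y to its left, z up, the work surface at z = 0. Lengths are in m, angles in rad, forces in N, time in s.
With the tool pointing down it reaches from about 0.35 to 0.775 m from the base axis. Payload 5.5 kg.
Tool frame: the origin (TCP) lies where the fingers leave the gripper's body, on its centre line; the fingertips stand env.tip_reach ahead of it and the grasp point (between the pads) lies 54 mm ahead of it (env.tip_reach is the distance from the TCP to the fingertips, in m); z points along the fingers, y is the line along which they close (so a half turn about z gives the same grasp; the last joint's range is limited). The gripper opens to 85 mm and grips with 20 to 120 N. Pads are 22 mm wide; open, the fingers measure 114 mm over their backs; the gripper's body (76 mm by 85 mm) begins 54 mm behind the grasp point. The pads swing forward as they close: fully open they stand 13 mm farther back than shut.
Start: joints at [-1.252, 0.313, 0.046, 1.304, 0, 1.431], TCP at [0.255, -0.516, 0.304] pointing down, gripper open.
Joint ranges: [-2.76, 2.76], [-0.86, 1.69], [-1.03, 1.26], [-2.2, 2.34], [-1.47, 1.5], [-3.14, 3.14]. Speed limits (rad/s): [2.57, 2.57, 3.14, 3.14, 3.14, 3.14].

## Interface

Orientations are given as a unit quaternion [w, x, y, z].
In Python, from workcell import status, optics, hand_in, env gives the robot as it stands.
- The arm moves only by the shell command python3 -m handwheel 'ROWS' [FORCE]. ROWS is a JSON object whose one key "deltas" holds a list of rows, each a list of 5 numbers: the opening, from -1 (shut) to 1 (fully open), then the shift along the tool's x, y, z in units of 40 mm (1.0 is 40 mm), then the turn about the tool's z in units of 10 degrees (1.0 is 10 degrees). In form: {"deltas": [[jaw, x, y, z, roll], ...]}. A call has 1 to 20 rows; each row shifts and turns the commanded pose from where the row before left it, along the tool's axes as they then stand; what a row does not reach is not made up. A row lasts 1/8 s, in which the tool goes at most 62.5 mm and 10.7 degrees, less where a joint would pass 70% of its speed; a pose out of reach is approached as far as the arm can. A call is refused whole if a number of a shift passes 1 or a number of a turn 1, either way. A call with a gripper value outside its range is refused whole. The fingers move at their own pace and stop on an object; FORCE is the grip in N (left out, the last holds). Time passes only in rows, so rows that do not move let the fingers close. It gives the time, the measured TCP pose, the force, the opening and the grip force at its end, in the units of the state.
- status.get_state(): the state, without advancing time (a new reading comes with each control period).
- optics.read_camera(name): name is "side" or "top"; returns a dict with "frame" (480x640x3 uint8, red, green, blue), "depth" (480x640 float32, m along the optical axis (not along the pixel's ray), 0 where there is no reading), "vfov" (degrees; the focal length in pixels is half the picture's height over the tangent of half this angle, whatever the lens; pixels are square), "cx", "cy" (the principal point, pixels), "k1" (the pictures are not rectified: a ray, as slopes to the right and down, at radius r is drawn at 1 + k1 r^2 times it, then the intrinsics apply), "origin" and "attitude" of the camera in the world. Camera axes: x right, y down, z forward; pixel columns grow to the right and rows downward; lengths in m; the calibration is good to about 2 mm. A picture is of the moment at which its call begins.
- hand_in(): hands the job in; it is judged then, once.
The state is a dict: "clock": time; "joint_pos": joint angles; "qvel": joint speeds; "tau": joint torques, N m; "tcp_pos": TCP position; "orientation": TCP orientation; "wrist_force": force on the tool from outside, world axes, zero at the start; "ft_torque": the same for the moment, N m; "finger_gap": finger opening in m; "grip_force": force on a finger pad.
Only numpy, scipy, OpenCV 4.12 (cv2) and the standard library are available. Lean on these libraries where they do the work, as an engineer would, in place of code of your own. Each camera call takes 0.05 s, during which the arm holds its last target. There are 200 camera calls.

## Working session

There is one attempt and no reset: what is moved stays moved. The work goes in short steps, Python scripts to look and compute and a shell command to move; the robot and the scene stay as the last step left them, time stands still between calls to the robot, and variables do not carry over. Pictures are saved under pics/ and viewed, at most 10 in all, crops included, and the job is handed in when it is done.

```bash
ls; mkdir -p pics; cat > h.py <<'E'
import numpy as np, cv2
from scipy.spatial.transform import Rotation as R
from workcell import status, optics, env
def cam(n):
    c=optics.read_camera(n); return c
def rot(c):
    a=np.array(c["attitude"],float)
    return a.reshape(3,3) if a.size==9 else R.from_quat(a[[1,2,3,0]]).as_matrix()
def KD(c):
    f=c["frame"].shape[0]/2/np.tan(np.radians(c["vfov"])/2)
    return np.array([[f,0,c["cx"]],[0,f,c["cy"]],[0,0,1]]),np.array([c["k1"],0,0,0,0])
def rays(c,px):
    K,D=KD(c); u=cv2.undistortPoints(np.array(px,float).reshape(-1,1,2),K,D).reshape(-1,2)
    return np.c_[u,np.ones(len(u))]
def depthpts(c,px):
    r=rays(c,px); d=np.array([c["depth"][int(round(v)),int(round(u))] for u,v in np.array(px)])
    return (r*d[:,None])@rot(c).T+np.array(c["origin"])
def atz(c,px,z):
    w=rays(c,px)@rot(c).T; o=np.array(c["origin"]); t=(np.broadcast_to(z,len(w))-o[2])/w[:,2]
    return o+w*t[:,None]
def proj(c,P):
    K,D=KD(c); M=rot(c).T; q=(np.array(P,float)-np.array(c["origin"]))@M.T
    return cv2.projectPoints(q,np.zeros(3),np.zeros(3),K,D)[0].reshape(-1,2)
def tri(c1,p1,c2,p2):
    a=rays(c1,[p1])@rot(c1).T; b=rays(c2,[p2])@rot(c2).T
    o1,o2=np.array(c1["origin"]),np.array(c2["origin"])
    s=np.linalg.lstsq(np.c_[a[0],-b[0]],o2-o1,rcond=None)[0]
    x,y=o1+a[0]*s[0],o2+b[0]*s[1]; return (x+y)/2,np.linalg.norm(x-y)
E
python3 - <<'E'
from h import *
import pickle
for n in("top","side"):
    c=cam(n); pickle.dump(c,open(n+"0.pkl","wb")); cv2.imwrite(f"pics/{n}0.png",c["frame"][...,::-1])
    print(n,{k:v for k,v in c.items() if k not in("frame","depth")})
print(status.get_state(),env.tip_reach)
E
```

```text
pics
top {'vfov': 57.53514097049897, 'cx': 321.26612864093727, 'cy': 242.47597219532227, 'k1': -0.05701002709298428, 'origin': array([0.27702014, 0.07041857, 1.05267868]), 'attitude': array([-0.05357916,  0.70468556, -0.70300075,  0.07960824])}
side {'vfov': 49.3047530569838, 'cx': 308.8423706032823, 'cy': 240.1013686108531, 'k1': -0.12337931080783278, 'origin': array([ 0.26905652, -0.89414462,  0.71099478]), 'attitude': array([-0.46793727,  0.87792447, -0.08883194,  0.04891026])}
{'clock': 0.1, 'joint_pos': array([-1.25159684e+00,  3.13959666e-01,  4.50820478e-02,  1.30359792e+00,
        2.25178473e-05,  1.43118564e+00]), 'qvel': array([ 0.00044834, -0.00214942,  0.0033039 ,  0.00138919, -0.00053243,
       -0.00086696]), 'tau': array([ 2.00823830e-03, -4.81728637e+01,  2.99241596e+01,  1.28092009e-02,
       -1.95586049e-04, -1.14633188e-06]), 'tcp_pos': array([ 0.25454035, -0.51521419,  0.30307408]), 'orientation': array([-8.37232401e-04,  9.73801508e-01,  2.27398150e-01, -6.40770268e-05]), 'wrist_force': array([ 0.02272678,  0.37114666, -0.58954638]), 'ft_torque': array([ 0.03185306, -0.01672107, -0.01190547]), 'grip_force': 0.0, 'finger_gap': 0.0854283199225315} 0.0726
```

View pics/top0.png

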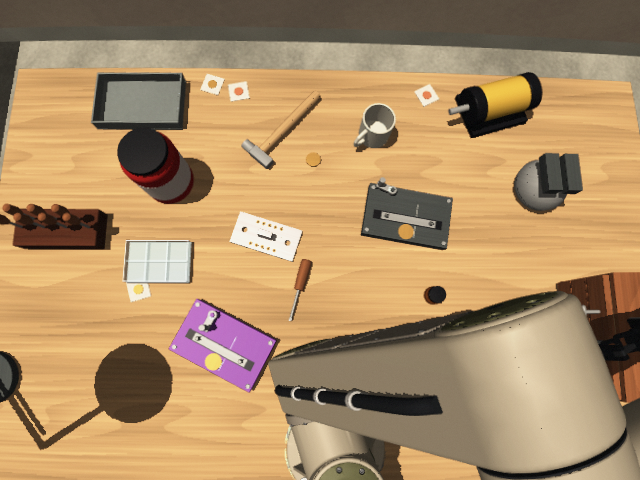

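View pics/side0.png

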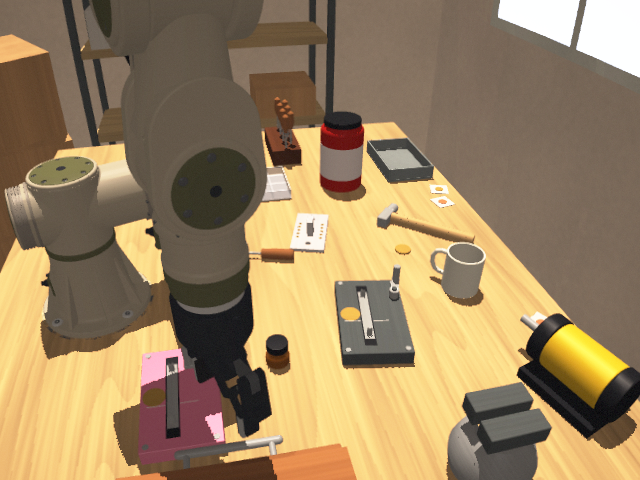

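Top view: the dark steel fixture is at (407,216), the white-silver plate with its lug at (266,236) and the purple look-alike at (222,345). The side view shows the fixture at (373,320), the plate at (310,232) and a pink look-alike at (180,400). The keeper post is at (380,184) in top and (396,272) in side.

Candidates: for the fixture, dark (407,216), purple (222,345), or pink in side (180,400); I choose the dark one. For the plate, (266,236) or the parts box (158,262); I choose (266,236), which has the lug and holes. I'll check both in one close crop.

```bash
python3 - <<'E'
from h import *
import pickle
t=pickle.load(open("top0.pkl","rb")); s=pickle.load(open("side0.pkl","rb"))
def crop(c,x,y,w,h): return cv2.resize(c["frame"][y:y+h,x:x+w,::-1],(400,300),interpolation=cv2.INTER_CUBIC)
m=np.vstack([np.hstack([crop(t,350,172,108,81),crop(t,216,200,100,75)]),np.hstack([crop(s,320,255,128,120*0+96),crop(s,270,200,80,60)])])
cv2.imwrite("pics/crop.png",m)
print(np.round(depthpts(t,[(266,236),(250,240),(283,243),(264,236),(420,235),(380,184),(407,216),(60*0+313,160),(435,295),(376,120),(300,300),(390,240)]),4))
print(rot(t).round(3))
E
```

```text
[[ 0.4846  0.1629  0.0432]
 [ 0.4824  0.2051  0.0046]
 [ 0.4748  0.1246  0.0079]
 [ 0.4853  0.168   0.0396]
 [ 0.4925 -0.2069  0.0285]
 [ 0.6082 -0.1062  0.0651]
 [ 0.5391 -0.1763  0.0309]
 [ 0.6901  0.0523  0.0047]
 [ 0.3465 -0.2315  0.0463]
 [ 0.7997 -0.1104  0.0119]
 [ 0.3379  0.0824 -0.002 ]
 [ 0.4842 -0.1377  0.0057]]
[[-0.001 -0.982  0.188]
 [-0.999 -0.006 -0.036]
 [ 0.037 -0.187 -0.982]]
```

View pics/crop.png

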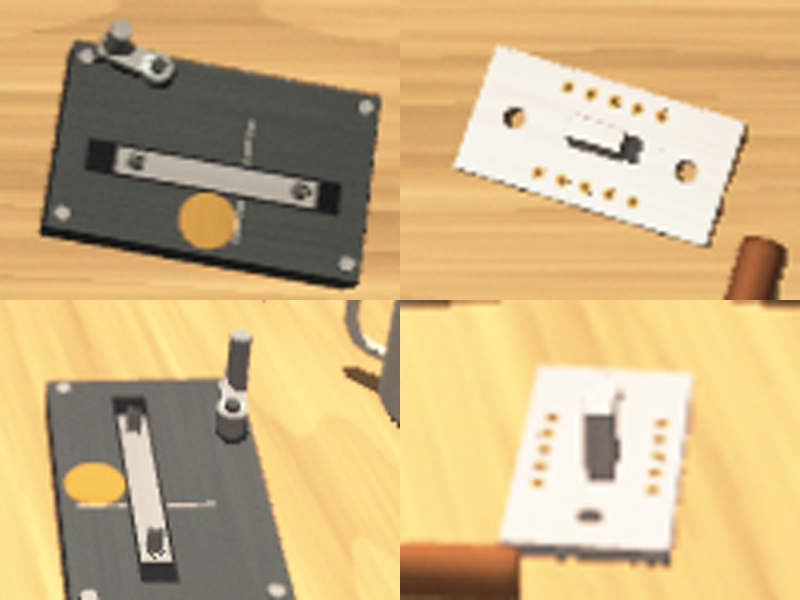

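The crop confirms it: the dark steel fixture has two pins on a bar in the slot, a zero line and a keeper post, and the aluminium plate has holes and a lug. A gold disc also lies on the deck near the zero line (top px 405,231), so I need to know whether it is printed or loose. Next I'll zoom in on the pins and post and check the disc's height.

```bash
python3 - <<'E'
from h import *
import pickle
t=pickle.load(open("top0.pkl","rb")); s=pickle.load(open("side0.pkl","rb"))
def crop(c,x,y,w,h,W,H): return cv2.resize(c["frame"][y:y+h,x:x+w,::-1],(W,H),interpolation=cv2.INTER_CUBIC)
# top: 100x? scale 8 ; side scale 5
a=crop(t,366,176,100,56,800,448)[:, :800]
b1=crop(s,350,320*0+325,26,16,260,152); b2=crop(s,345,280,26,15,260,152); b3=crop(s,382,258,26,15,280,152)
cv2.imwrite("pics/zoom.png",np.vstack([a,np.hstack([b1,b2,b3])]))
# disc vs deck height
for nm,c in(("top",t),("side",s)):
    hsv=cv2.cvtColor(c["frame"],cv2.COLOR_RGB2HSV)
    m=cv2.inRange(hsv,(10,120,120),(28,255,255)); 
    dark=((hsv[...,2]<95)&(hsv[...,1]<60)).astype(np.uint8)*255
    box=(395,222,418,241) if nm=="top" else (336,302,362,324)
    z=np.zeros_like(m); z[box[1]:box[3],box[0]:box[2]]=1
    g=cv2.erode(m*z,np.ones((3,3))); v,u=np.nonzero(g); P=depthpts(c,np.c_[u,v]); P=P[np.isfinite(P).all(1)]
    mm=cv2.moments(m*z); ctr=(mm["m10"]/mm["m00"],mm["m01"]/mm["m00"])
    fb=(375,200,440,240) if nm=="top" else (345,285,405,350)
    z=np.zeros_like(m); z[fb[1]:fb[3],fb[0]:fb[2]]=1
    v,u=np.nonzero(cv2.erode(dark*z,np.ones((3,3)))); Q=depthpts(c,np.c_[u,v])
    print(nm,"disc z",np.median(P[:,2]),P[:,2].std(),len(P),ctr,np.ptp(P[:,:2],axis=0),"deck z",np.median(Q[:,2]),Q[:,2].std(),len(Q))
    if nm=="top": ct=ctr
    else: print("disc tri",tri(t,ct,s,ctr))
# plate from top
hsv=cv2.cvtColor(t["frame"],cv2.COLOR_RGB2HSV); m=((hsv[...,1]<50)&(hsv[...,2]>190)).astype(np.uint8)
z=np.zeros_like(m); z[200:272,220:310]=1; m=m*z
n,l,st,_=cv2.connectedComponentsWithStats(m); k=1+st[1:,4].argmax(); cn=max(cv2.findContours((l==k).astype(np.uint8),0,1)[0],key=len).reshape(-1,2)
P=atz(t,cn,.008)[:,:2]; r=cv2.minAreaRect((P*1000).astype(np.float32)); print("plate rect",r)
c=np.vstack([proj(s,[[r[0][0]/1000,r[0][1]/1000,.042]]),proj(t,[[r[0][0]/1000,r[0][1]/1000,.042]])]);print(c)
E
```

```text
top disc z 0.02995041395493092 0.001951389030145215 133 (405.3015873015873, 231.07407407407408) [0.03179224 0.02976825] deck z 0.02920716808974544 0.07457553056205522 1500
side disc z 0.03468743443234518 0.0011821008376465972 150 (348.7659574468085, 313.4851063829787) [0.03287778 0.03480933] deck z 0.03460519014935726 0.08756562721450305 117
disc tri (array([ 0.4997881 , -0.16986399,  0.033732  ]), np.float64(0.0020999352403514564))
plate rect ((492.8298034667969, 167.19573974609375), (160.0137939453125, 79.93449401855469), 72.63616180419922)
[[310.16069509 219.99166793]
 [264.30953975 232.67159656]]
```

View pics/zoom.png

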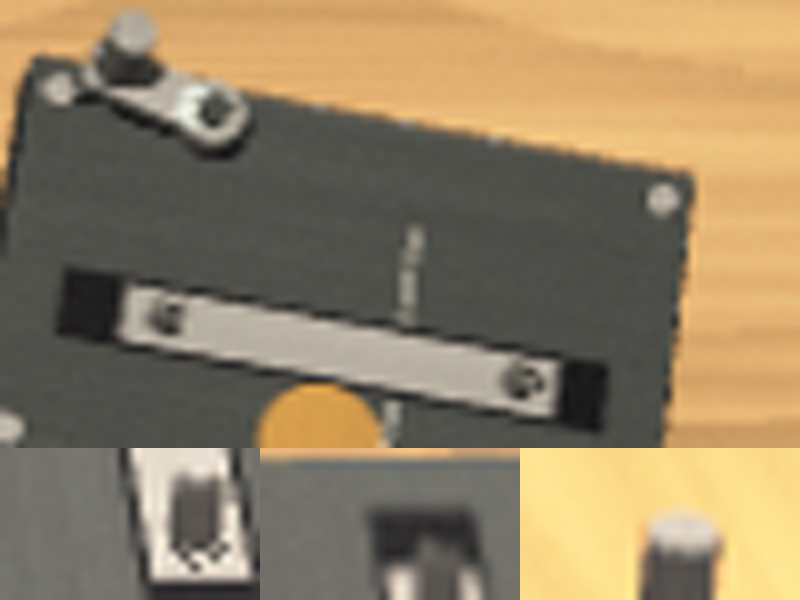

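```bash
python3 - <<'E'
from h import *
import pickle
from scipy.optimize import least_squares
t=pickle.load(open("top0.pkl","rb")); s=pickle.load(open("side0.pkl","rb"))
T=lambda x,y:(366+x/8,176+y/8)
tp=[T(172,312),T(532,376),T(135,27),T(213,110),T(33,58),T(692,175)]
sp=[(362.5,289.8),(369.7,328.2),(397.3,266.2)]
for n,a,b in zip(("pin+","pin-","post"),tp,sp): print(n,tri(t,a,s,b))
def pts(p):
    x,y,th,sl,k=p
    L=np.array([[0,sl+.055,.048],[0,sl-.055,.048],[.062-.032*np.cos(k),.07+.032*np.sin(k),.083],[.062,.07,.050],[.077,.125,.03],[.077,-.085,.03]])
    M=R.from_euler("z",th).as_matrix(); return L@M.T+[x,y,0]
def f(p): 
    q=pts(p); return np.r_[(proj(t,q)-tp).ravel(),(proj(s,q[:3])-sp).ravel()]
r=least_squares(f,[.54,-.19,-.15,.02,1.6]); print(r.x, np.degrees(r.x[2])); print(f(r.x).reshape(-1,2).round(1))
r2=least_squares(lambda p:f(p)[:12],r.x); print("top only",r2.x); print(r2.fun.reshape(-1,2).round(1))
q=pts(r.x); print(q.round(4), "mid",q[:2].mean(0))
print(proj(s,[[.4928,.1672,.042]]), tri(t,(264.3,232.7),s,(310.2,218.5)))
st=status.get_state(); M=R.from_quat(np.array(st["orientation"])[[1,2,3,0]]).as_matrix(); print(M.round(3))
E
```

```text
pin+ (array([ 0.53736967, -0.12498992,  0.04975822]), np.float64(0.0022249093118109496))
pin- (array([ 0.5190462 , -0.23324407,  0.04916995]), np.float64(0.002575073072351615))
post (array([ 0.61300788, -0.10964444,  0.08603323]), np.float64(0.0008730195796391822))
[ 0.52569764 -0.19665352 -0.17006779  0.01827676  1.88177246] -9.744166470182469
[[-0.3 -0.6]
 [-0.2 -0.6]
 [-0.1  0.1]
 [-0.4  0.2]
 [-0.6 -0.5]
 [ 0.4 -0.2]
 [-0.3  0.6]
 [-0.6  0.5]
 [-0.1  1.3]]
top only [ 0.52491104 -0.19688814 -0.17164518  0.01775926  1.90283708]
[[ 0.  -0.3]
 [ 0.1 -0.2]
 [ 0.2  0.1]
 [-0.3  0.5]
 [-0.5 -0.2]
 [ 0.5  0.2]]
[[ 0.5381 -0.1244  0.048 ]
 [ 0.5195 -0.2328  0.048 ]
 [ 0.6135 -0.1098  0.083 ]
 [ 0.5987 -0.1382  0.05  ]
 [ 0.6227 -0.0865  0.03  ]
 [ 0.5872 -0.2935  0.03  ]] mid [ 0.52879097 -0.17864043  0.048     ]
[[310.14835892 219.9920356 ]] (array([0.49232125, 0.16676015, 0.04644722]), np.float64(0.0009994569035975467))
[[ 0.897  0.443 -0.001]
 [ 0.443 -0.897  0.002]
 [ 0.    -0.002 -1.   ]]
```

Pin tops triangulate to about 49 mm (expected 48), 109.8 mm apart (expected 110). The post comes out at 86 mm (expected 83), the lug at 46 mm (expected 42) and the plate at 160.0 × 79.9 mm. The gold disc lies level with the deck in both views, so it is only a marking. Moving above the lug now.

```bash
cat >> h.py <<'E'
def go(x,y,z,adeg):
    """remaining shift in tool axes (units) and roll units, shift given for the present yaw and for after rolling"""
    s=status.get_state(); M=R.from_quat(np.array(s["orientation"])[[1,2,3,0]]).as_matrix(); a=np.degrees(np.arctan2(M[1,0],M[0,0]))
    d=np.array([x,y,z])-s["tcp_pos"]; r=(a-adeg+180)%360-180
    b=np.radians(adeg); N=np.array([[np.cos(b),np.sin(b),0],[np.sin(b),-np.cos(b),0],[0,0,-1]])
    print("t",round(s["clock"],2),"tcp",s["tcp_pos"].round(4),"yaw",a.round(2),"F",s["wrist_force"].round(1),"gap",round(s["finger_gap"],4),"grip",round(s["grip_force"],1))
    print("now-axes",(M.T@d/.04).round(3),"after-roll axes",(N.T@d/.04).round(3),"roll",round(r/10,3),"tilt",M[:,2].round(4))
E
python3 -m handwheel '{"deltas": [[1,0.99,-0.97,0,0],[1,0.99,-0.97,0,0],[1,0.99,-0.97,0,0],[1,0.99,-0.97,0,0],[1,0.99,-0.97,0,0],[1,0.99,-0.97,0,0],[1,0.99,-0.97,0,0],[1,0.99,-0.97,0,0],[1,0.99,-0.97,0,0],[1,0.99,-0.97,0,0],[1,0.99,-0.97,0,0],[1,0.99,-0.97,0,0],[1,0.99,-0.97,0,0],[0,0,0,0.6,-0.93],[0,0,0,0.6,-0.93],[0,0,0,0.6,-0.93],[0,0,0,0.6,-0.93],[0,0,0,0.6,-0.92]]}'
python3 -c "
from h import *
go(.4928,.1672,.086,72.6)"
```

```text
clock: 2.35
tcp_pos: [0.4925, 0.1646, 0.1827]
orientation: [-0.0, 0.804, 0.595, -0.0]
wrist_force: [0.4, -0.1, -0.5]
finger_gap: 0.0427
grip_force: 0.0
t 2.35 tcp [0.4925 0.1646 0.1827] yaw 72.99 F [ 0.4 -0.1 -0.5] gap 0.0427 grip 0.0
now-axes [ 0.065 -0.009  2.417] after-roll axes [ 0.064 -0.012  2.417] roll 0.039 tilt [-8.e-04 -2.e-04 -1.e+00]
```

```bash
python3 -m handwheel '{"deltas": [[0,0.06,0,0.6,0.04],[0,0,0,0.6,0],[0,0,0,0.6,0],[0,0,0,0.4,0],[0,0,0,0.2,0],[0,0,0,0,0],[0,0,0,0,0]]}'
python3 -c "
from h import *
go(.4928,.1672,.086,72.6)"
```

```text
clock: 3.22
tcp_pos: [0.494, 0.167, 0.0885]
orientation: [0.0, 0.808, 0.59, 0.0]
wrist_force: [-0.3, 0.1, -0.3]
finger_gap: 0.0427
grip_force: 0.0
t 3.23 tcp [0.494  0.167  0.0885] yaw 72.29 F [-0.3  0.1 -0.3] gap 0.0427 grip 0.0
now-axes [-0.005 -0.031  0.062] after-roll axes [-0.004 -0.031  0.062] roll -0.031 tilt [ 1.1e-03  1.0e-04 -1.0e+00]
```

```bash
python3 -m handwheel '{"deltas": [[0,0,-0.03,0.05,-0.03],[-1,0,0,0,0],[-1,0,0,0,0],[-1,0,0,0,0],[-1,0,0,0,0],[-1,0,0,0,0],[-1,0,0,0,0]]}' 60
python3 -c "
from h import *
go(.4928,.1672,.086,72.6)"
python3 -m handwheel '{"deltas": [[-1,0,0,-0.3,0],[-1,0,0,-0.7,0],[-1,0,0,-0.8,0],[-1,0,0,-0.5,0],[-1,0,0,0,0],[-1,0,0,0,0]]}'
python3 -c "
from h import *
go(.5288,-.1786,.13,80.25)
for n in('top','side'): cv2.imwrite(f'pics/{n}1.png',cam(n)['frame'][...,::-1])
a=cv2.imread('pics/top1.png')[150:330,170:410];b=cv2.imread('pics/side1.png')[130:310,200:440]
cv2.imwrite('pics/lift.png',cv2.resize(np.hstack([a,b]),(800,300)))"
```

```text
clock: 4.1
tcp_pos: [0.4923, 0.1674, 0.0862]
orientation: [-0.0, 0.806, 0.592, 0.0]
wrist_force: [-2.2, 0.8, 6.6]
finger_gap: 0.0129
grip_force: 60.0
t 4.1 tcp [0.4923 0.1674 0.0862] yaw 72.59 F [-2.2  0.8  6.6] gap 0.0129 grip 60.0
now-axes [-0.001  0.014  0.006] after-roll axes [-0.001  0.014  0.006] roll -0.001 tilt [-1.e-04  2.e-04 -1.e+00]
clock: 4.85
tcp_pos: [0.4918, 0.1671, 0.1769]
orientation: [-0.0, 0.806, 0.592, -0.001]
wrist_force: [-0.4, -0.4, -4.2]
finger_gap: 0.0132
grip_force: 59.0
t 4.85 tcp [0.4918 0.1671 0.1769] yaw 72.58 F [-0.4 -0.4 -4.2] gap 0.0132 grip 59.0
now-axes [-7.969  3.471  1.176] after-roll axes [-8.361  2.375  1.173] roll -0.767 tilt [-1.5e-03 -5.0e-04 -1.0e+00]
```

View pics/lift.png

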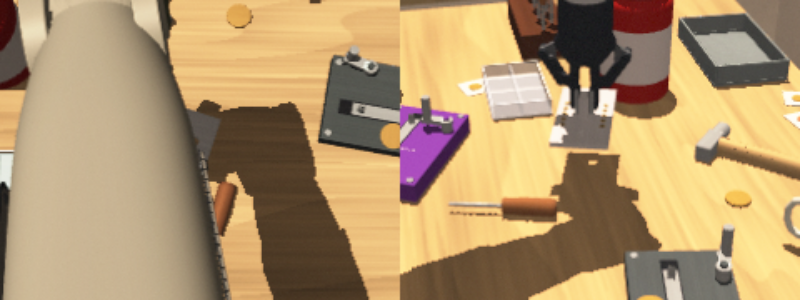

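The plate is held level, as the side view at the right shows, with 4.2 N on the wrist. Carrying it over the pins at a safe height.

```bash
python3 -m handwheel '{"deltas": [[-1,0,0,-0.1,-0.77],[-1,-0.5,0.14,0,0],[-1,-0.9,0.26,0,0],[-1,-0.9,0.26,0,0],[-1,-0.9,0.26,0,0],[-1,-0.9,0.26,0,0],[-1,-0.9,0.26,0,0],[-1,-0.9,0.26,0,0],[-1,-0.9,0.26,0,0],[-1,-0.9,0.26,0,0],[-1,-0.66,0.15,0,0],[-1,0,0,0,0],[-1,0,0,0,0],[-1,0,0,0,0]]}'
python3 -c "
from h import *
go(.5288,-.1786,.14,80.25)
import pickle
for n in('top','side'):
    c=cam(n); pickle.dump(c,open(n+'2.pkl','wb')); cv2.imwrite(f'pics/{n}2.png',c['frame'][...,::-1])
a=cv2.imread('pics/top2.png')[140:290,330:490];b=cv2.imread('pics/side2.png')[205:355,300:460]
cv2.imwrite('pics/over.png',cv2.resize(np.hstack([a,b]),(800,375),interpolation=cv2.INTER_CUBIC))"
```

```text
clock: 6.7
tcp_pos: [0.5291, -0.1773, 0.1814]
orientation: [-0.001, 0.764, 0.645, -0.0]
wrist_force: [0.2, -1.1, -3.9]
finger_gap: 0.013
grip_force: 58.9
t 6.7 tcp [ 0.5291 -0.1773  0.1814] yaw 80.35 F [ 0.2 -1.1 -3.9] gap 0.013 grip 58.9
now-axes [-0.035  0.     1.036] after-roll axes [-3.400e-02 -1.000e-03  1.036e+00] roll 0.01 tilt [-1.e-03  7.e-04 -1.e+00]
```

View pics/over.png

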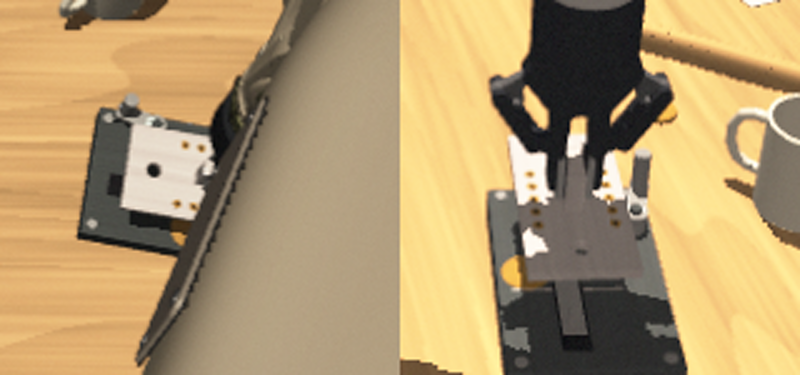

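```bash
python3 - <<'E'
from h import *
import pickle
t=pickle.load(open("top2.pkl","rb")); s=pickle.load(open("side2.pkl","rb"))
def darkc(c,px,r):
    u,v=map(int,px); g=c["frame"][v-r:v+r+1,u-r:u+r+1].mean(2); b=np.median(g); w=np.clip(b*.85-g,0,None); Y,X=np.mgrid[-r:r+1,-r:r+1]
    return (u+(w*X).sum()/w.sum(), v+(w*Y).sum()/w.sum())
a=darkc(t,(360.6,174),4); b=darkc(s,(336.4,255),3); print(a,b)
c=np.array([.5291,-.1773]); d=np.array([np.cos(np.radians(80.35)),np.sin(np.radians(80.35))])*.055
for zz in(.1034,.0994): print("top hole seen",atz(t,[a],zz)[0][:2].round(4),"exp",c+d)
print("side hole seen",atz(s,[b],.1024)[0].round(4),"exp",c-d)
# plate long-edge angle and edges in top view
g=t["frame"].astype(float); m=((g.min(2)>170)&(g.max(2)-g.min(2)<30)).astype(np.uint8)[160:186,354:372]
v,u=np.nonzero(m); P=atz(t,np.c_[u+354,v+160],.1034)[:,:2]-c; e=d/.055; n=np.array([e[1],-e[0]])
print("plate y max",(P@e).max(),"x range",np.percentile(P@n,[0,1,99,100]))
E
```

```text
(np.float64(nan), np.float64(nan)) (np.float64(nan), np.float64(nan))
top hole seen [nan nan] exp [ 0.5383196  -0.12307824]
top hole seen [nan nan] exp [ 0.5383196  -0.12307824]
side hole seen [nan nan nan] exp [ 0.5198804  -0.23152176]<stdin>:6: RuntimeWarning: invalid value encountered in scalar divide
Traceback (most recent call last):
  File "h.py", line 19, in atz
    w=rays(c,px)@rot(c).T; o=np.array(c["origin"]); t=(np.broadcast_to(z,len(w))-o[2])/w[:,2]
      ~~~~^^^^^^
  File "h.py", line 13, in rays
    K,D=KD(c); u=cv2.undistortPoints(np.array(px,float).reshape(-1,1,2),K,D).reshape(-1,2)
                 ~~~~~~~~~~~~~~~~~~~^^^^^^^^^^^^^^^^^^^^^^^^^^^^^^^^^^^^^^^^
cv2.error: OpenCV(4.12.0) /io/opencv/modules/calib3d/src/undistort.dispatch.cpp:347: error: (-215:Assertion failed) CV_IS_MAT(_src) && CV_IS_MAT(_dst) && (_src->rows == 1 || _src->cols == 1) && (_dst->rows == 1 || _dst->cols == 1) && _src->cols + _src->rows - 1 == _dst->rows + _dst->cols - 1 && (CV_MAT_TYPE(_src->type) == CV_32FC2 || CV_MAT_TYPE(_src->type) == CV_64FC2) && (CV_MAT_TYPE(_dst->type) == CV_32FC2 || CV_MAT_TYPE(_dst->type) == CV_64FC2) in function 'cvUndistortPointsInternal'
```

```bash
python3 - <<'E'
from h import *
import pickle
t=pickle.load(open("top2.pkl","rb")); s=pickle.load(open("side2.pkl","rb"))
def darkc(c,px,r):
    u,v=map(round,px); g=c["frame"][v-r:v+r+1,u-r:u+r+1].mean(2); b=np.median(g); w=np.clip(b*.85-g,0,None); Y,X=np.mgrid[-r:r+1,-r:r+1]
    return (u+(w*X).sum()/w.sum(), v+(w*Y).sum()/w.sum())
a=darkc(t,(391.2,208),5); b=darkc(s,(372.8,305),3); print(a,b)
c=np.array([.5291,-.1773]); d=np.array([np.cos(np.radians(80.35)),np.sin(np.radians(80.35))])*.055
print("top hole seen",atz(t,[a],.1034)[0][:2].round(4),"exp",c+d)
print("side hole seen",atz(s,[b],.1024)[0].round(4),"exp",c-d)
g=t["frame"].astype(float); m=((g.min(2)>150)&(g.max(2)-g.min(2)<40)).astype(np.uint8)[180:240,375:415]
n,l,st,_=cv2.connectedComponentsWithStats(m); k=1+st[1:,4].argmax(); v,u=np.nonzero(l==k); P=atz(t,np.c_[u+375,v+180],.1034)[:,:2]-c; e=d/.055; n=np.array([e[1],-e[0]])
q=P@np.c_[n,e]; print(st[k]); 
w=q[(q[:,1]>.03)&(q[:,1]<.075)]
print("plate y max",np.percentile(q[:,1],[99,100]),"x range",np.percentile(w[:,0],[0,2,98,100]))
for lo in(.02,.035,.05,.065): 
    w=q[abs(q[:,1]-lo)<.006]; print(lo,w[:,0].min(),w[:,0].max())
E
```

```text
(np.float64(391.0017873146231), np.float64(207.7010425158099)) (np.float64(372.09395302348827), np.float64(305.3453273363318))
top hole seen [ 0.5395 -0.1229] exp [ 0.5383196  -0.12307824]
side hole seen [ 0.5215 -0.2311  0.1024] exp [ 0.5198804  -0.23152176]
[  4   5  36  43 986]
plate y max [0.07916739 0.08466979] x range [-0.03783267 -0.03615323  0.04800345  0.053189  ]
0.02 -0.03772294365580244 0.04147698058386371
0.035 -0.037832667290141654 0.041614302297875834
0.05 -0.037249911703349445 0.04426008249544105
0.065 -0.03775393287164502 0.05318899746559374
```

The holes, seen in the same cameras as the pins, sit about 1.5 mm off the tool estimate. I'll correct by that much and go down to just above the pin tops.

```bash
python3 -m handwheel '{"deltas": [[-1,-0.05,-0.035,0.2,0.01],[-1,0,0,0.4,0],[-1,0,0,0.3,0],[-1,0,0,0.2,0],[-1,0,0,0,0],[-1,0,0,0,0]]}'
python3 -c "
from h import *
go(.5274,-.1793,.134,80.25)"
python3 -m handwheel '{"deltas": [[-1,0,0,0.05,0],[-1,0,0,0.05,0],[-1,0,0,0,0]]}'
python3 -m handwheel '{"deltas": [[-1,0,0,0.05,0],[-1,0,0,0,0]]}'
python3 -c "
from h import *
go(.5274,-.1793,.134,80.25)"
```

```text
clock: 7.55
tcp_pos: [0.528, -0.1802, 0.1381]
orientation: [0.0, 0.765, 0.644, 0.0]
wrist_force: [1.2, 0.0, -4.2]
finger_gap: 0.0129
grip_force: 58.8
t 7.55 tcp [ 0.528  -0.1802  0.1381] yaw 80.19 F [ 1.2  0.  -4.2] gap 0.0129 grip 58.8
now-axes [ 0.019 -0.017  0.103] after-roll axes [ 0.019 -0.017  0.103] roll -0.006 tilt [ 4.e-04 -3.e-04 -1.e+00]
clock: 7.92
tcp_pos: [0.5276, -0.18, 0.1338]
orientation: [-0.0, 0.765, 0.644, -0.0]
wrist_force: [0.6, -0.3, -4.3]
finger_gap: 0.0131
grip_force: 58.8
clock: 8.18
tcp_pos: [0.5276, -0.18, 0.1317]
orientation: [-0.0, 0.765, 0.644, -0.0]
wrist_force: [-0.5, 0.2, -3.7]
finger_gap: 0.013
grip_force: 58.9
t 8.18 tcp [ 0.5276 -0.18    0.1317] yaw 80.19 F [-0.5  0.2 -3.7] gap 0.013 grip 58.9
now-axes [ 0.016 -0.008 -0.057] after-roll axes [ 0.016 -0.008 -0.057] roll -0.006 tilt [-2.e-04  1.e-04 -1.e+00]
```

```bash
python3 -m handwheel '{"deltas": [[-1,0.008,-0.004,0.04,0],[-1,0,0,0,0]]}'; python3 -m handwheel '{"deltas": [[-1,0,0,0.04,0],[-1,0,0,0,0]]}'
python3 -m handwheel '{"deltas": [[-1,0,0,0.04,0],[-1,0,0,0,0]]}'
```

```text
clock: 8.43
tcp_pos: [0.5275, -0.1796, 0.1302]
orientation: [-0.0, 0.765, 0.644, -0.0]
wrist_force: [0.0, 0.5, -4.3]
finger_gap: 0.0131
grip_force: 58.9
clock: 8.68
tcp_pos: [0.5278, -0.1796, 0.1287]
orientation: [0.0, 0.765, 0.644, 0.0]
wrist_force: [1.0, 1.0, -4.7]
finger_gap: 0.0131
grip_force: 58.9
clock: 8.93
tcp_pos: [0.5278, -0.1796, 0.1271]
orientation: [0.0, 0.765, 0.644, 0.0]
wrist_force: [0.9, 1.7, -4.1]
finger_gap: 0.0131
grip_force: 58.9
```

The holes are over the pins: the underside is at about 41 mm with only a small side force. I'll follow the force and keep lowering.

```bash
python3 -m handwheel '{"deltas": [[-1,0.015,0.005,0.03,0],[-1,0,0,0,0]]}'; python3 -m handwheel '{"deltas": [[-1,0.01,0.005,0.04,0],[-1,0,0,0,0]]}'
python3 -m handwheel '{"deltas": [[-1,0,0,0.04,0],[-1,0,0,0,0]]}'
```

```text
clock: 9.18
tcp_pos: [0.5277, -0.1792, 0.1257]
orientation: [-0.0, 0.765, 0.644, -0.0]
wrist_force: [0.6, -0.2, -4.1]
finger_gap: 0.0128
grip_force: 58.9
clock: 9.43
tcp_pos: [0.5279, -0.1788, 0.1241]
orientation: [-0.0, 0.765, 0.644, -0.0]
wrist_force: [0.2, 0.2, -5.1]
finger_gap: 0.0132
grip_force: 58.9
clock: 9.68
tcp_pos: [0.528, -0.1787, 0.1225]
orientation: [-0.0, 0.765, 0.644, -0.0]
wrist_force: [-0.0, 0.3, -3.9]
finger_gap: 0.0133
grip_force: 58.9
```

Side forces have gone. Continuing down to the deck; the TCP should end near 0.116.

```bash
python3 -m handwheel '{"deltas": [[-1,0,0,0.04,0],[-1,0,0,0.04,0],[-1,0,0,0,0]]}'; python3 -m handwheel '{"deltas": [[-1,0,0,0.03,0],[-1,0,0,0,0]]}'
python3 -m handwheel '{"deltas": [[-1,0,0,0.02,0],[-1,0,0,0,0]]}'
```

```text
clock: 10.05
tcp_pos: [0.5281, -0.1787, 0.1193]
orientation: [-0.0, 0.765, 0.644, -0.0]
wrist_force: [0.1, 0.1, -4.2]
finger_gap: 0.0133
grip_force: 58.9
clock: 10.3
tcp_pos: [0.5281, -0.1788, 0.1182]
orientation: [-0.0, 0.765, 0.644, -0.0]
wrist_force: [0.3, 0.5, -4.9]
finger_gap: 0.0129
grip_force: 58.9
clock: 10.55
tcp_pos: [0.5281, -0.1788, 0.1174]
orientation: [-0.0, 0.765, 0.644, -0.0]
wrist_force: [-0.8, -0.4, -5.0]
finger_gap: 0.013
grip_force: 58.9
```

```bash
for i in 1; do python3 -m handwheel '{"deltas": [[-1,0,0,0.02,0],[-1,0,0,0,0]]}'; python3 -m handwheel '{"deltas": [[-1,0,0,0.02,0],[-1,0,0,0,0]]}'; python3 -m handwheel '{"deltas": [[-1,0,0,0.015,0],[-1,0,0,0,0]]}'; done | grep -E "tcp|wrist"
```

```text
tcp_pos: [0.5281, -0.1788, 0.1166]
wrist_force: [0.4, 0.4, -4.3]
tcp_pos: [0.5282, -0.1788, 0.1163]
wrist_force: [-1.2, 0.7, -0.4]
tcp_pos: [0.5282, -0.1788, 0.1162]
wrist_force: [-2.4, 1.4, 5.4]
```

Contact is at TCP z 0.1162, which is the grasp height of 0.0862 plus 30 mm, so the plate is flush. Net push is about 10 N. Opening and lifting clear.

```bash
python3 -m handwheel '{"deltas": [[-0.4,0,0,-0.01,0],[-0.2,0,0,0,0],[-0.2,0,0,0,0],[-0.2,0,0,0,0],[-0.2,0,0,-0.3,0],[-0.2,0,0,-0.6,0],[-0.2,0,0,-0.7,0],[-0.2,0,0,-0.4,0],[-0.2,0,0,0,0],[-0.2,0,0,0,0]]}'
python3 -c "
from h import *
go(.6135,-.1098,.126,62.5)
import pickle
for n in('top','side'):
    c=cam(n); pickle.dump(c,open(n+'3.pkl','wb')); cv2.imwrite(f'pics/{n}3.png',c['frame'][...,::-1])
a=cv2.imread('pics/top3.png')[160:280,340:500];b=cv2.imread('pics/side3.png')[235:355,300:460]
cv2.imwrite('pics/placed.png',cv2.resize(np.hstack([a,b]),(800,300),interpolation=cv2.INTER_CUBIC))"
```

```text
clock: 12.55
tcp_pos: [0.5277, -0.1786, 0.1949]
orientation: [-0.0, 0.765, 0.644, -0.0]
wrist_force: [-0.3, -0.3, -0.1]
finger_gap: 0.0346
grip_force: 0.0
t 12.55 tcp [ 0.5277 -0.1786  0.1949] yaw 80.18 F [-0.3 -0.3 -0.1] gap 0.0346 grip 0.0
now-axes [2.059 1.821 1.722] after-roll axes [2.515 1.108 1.723] roll 1.768 tilt [-1.e-03  4.e-04 -1.e+00]
```

View pics/placed.png

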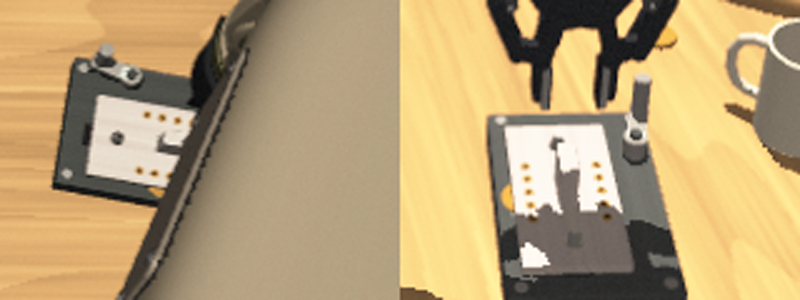

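The plate lies flush with a pin visible in each hole (top crop (117,138), side crop (575,240)), and the keeper is untouched. Moving over the post at yaw 62.5°.

```bash
python3 -m handwheel '{"deltas": [[-0.2,0,0,0,0.88],[-0.2,0,0,0,0.88],[-0.2,0.8,0.35,0,0],[-0.2,0.9,0.4,0,0],[-0.2,0.8,0.34,0,0],[-0.2,0,0,0,0],[-0.2,0,0,0,0]]}' 20
python3 -c "
from h import *
go(.6128,-.110,.127,62.5)"
```

```text
clock: 13.52
tcp_pos: [0.6122, -0.11, 0.1946]
orientation: [-0.001, 0.854, 0.52, -0.001]
wrist_force: [0.2, -0.5, 0.2]
finger_gap: 0.0344
grip_force: 0.0
t 13.53 tcp [ 0.6122 -0.11    0.1946] yaw 62.6 F [ 0.2 -0.5  0.2] gap 0.0344 grip 0.0
now-axes [0.008 0.017 1.691] after-roll axes [0.007 0.014 1.691] roll 0.01 tilt [-2.1e-03  2.0e-04 -1.0e+00]
```

```bash
python3 -m handwheel '{"deltas": [[-0.2,0.008,0.014,0.4,0],[-0.2,0,0,0.5,0],[-0.2,0,0,0.4,0],[-0.2,0,0,0.25,0],[-0.2,0,0,0.14,0],[-0.2,0,0,0,0],[-1,0,0,0,0],[-1,0,0,0,0],[-1,0,0,0,0],[-1,0,0,0,0]]}' 20
python3 -c "
from h import *
go(.6128,-.110,.127,62.5)"
```

```text
clock: 14.78
tcp_pos: [0.6138, -0.1098, 0.1287]
orientation: [0.0, 0.854, 0.52, 0.0]
wrist_force: [-1.6, 1.6, 4.2]
finger_gap: 0.0135
grip_force: 20.8
t 14.78 tcp [ 0.6138 -0.1098  0.1287] yaw 62.6 F [-1.6  1.6  4.2] gap 0.0135 grip 20.8
now-axes [-0.015 -0.02   0.043] after-roll axes [-0.015 -0.02   0.043] roll 0.01 tilt [ 9.e-04  1.e-04 -1.e+00]
```

The post is pinched with a gap of 13.5 mm (post is 14), 32.7 mm from the estimated pivot at k≈1.9. Swinging it along the arc.

```bash
cat > k.py <<'E'
from h import *
go(.598-.032*np.cos(np.radians(9.75)),-.1384+.032*np.sin(np.radians(9.75)),.1287,171.7)
d=status.get_state()["tcp_pos"][:2]-[.598,-.1384]; print("r",np.linalg.norm(d).round(4),"k deg",round(180-9.75-np.degrees(np.arctan2(d[1],d[0])),1))
E
python3 -m handwheel '{"deltas": [[-1,-0.008,-0.139,0,-1],[-1,-0.008,-0.139,0,-1],[-1,0,0,0,0]]}'; python3 k.py;  python3 -m handwheel '{"deltas": [[-1,-0.009,-0.139,0,-1],[-1,-0.009,-0.139,0,-1],[-1,-0.009,-0.139,0,-1],[-1,0,0,0,0]]}' ; python3 k.py
```

```text
clock: 15.15
tcp_pos: [0.6031, -0.1063, 0.1287]
orientation: [0.0, 0.752, 0.659, 0.0]
wrist_force: [-1.7, 2.1, 6.1]
finger_gap: 0.0131
grip_force: 20.8
t 15.15 tcp [ 0.6031 -0.1063  0.1287] yaw 82.49 F [-1.7  2.1  6.1] gap 0.0131 grip 20.8
now-axes [-0.78  -0.822 -0.001] after-roll axes [ 0.811 -0.792 -0.   ] roll -8.921 tilt [ 7.e-04 -2.e-04 -1.e+00]
r 0.0325 k deg 89.3
clock: 15.65
tcp_pos: [0.5866, -0.1084, 0.1287]
orientation: [0.0, 0.556, 0.831, 0.0]
wrist_force: [-1.7, 1.8, 6.1]
finger_gap: 0.0134
grip_force: 20.9
t 15.65 tcp [ 0.5866 -0.1084  0.1287] yaw 112.44 F [-1.7  1.8  6.1] gap 0.0134 grip 20.9
now-axes [-0.377 -0.7   -0.   ] after-roll axes [ 0.409 -0.682 -0.   ] roll -5.926 tilt [ 4.e-04 -3.e-04 -1.e+00]
r 0.0321 k deg 59.4
```

```bash
python3 -m handwheel '{"deltas": [[-1,-0.009,-0.139,0,-1],[-1,-0.009,-0.139,0,-1],[-1,-0.009,-0.139,0,-1],[-1,-0.009,-0.139,0,-1],[-1,0,0,0,0]]}'; python3 k.py;  python3 -m handwheel '{"deltas": [[-1,-0.009,-0.139,0,-1],[-1,0,0,0,0]]}' ; python3 k.py
```

```text
clock: 16.27
tcp_pos: [0.5702, -0.1232, 0.1287]
orientation: [0.0, 0.238, 0.971, -0.0]
wrist_force: [-2.5, 1.0, 6.6]
finger_gap: 0.0132
grip_force: 20.9
t 16.27 tcp [ 0.5702 -0.1232  0.1287] yaw 152.42 F [-2.5  1.   6.6] gap 0.0132 grip 20.9
now-axes [-0.03 -0.26 -0.  ] after-roll axes [ 0.057 -0.255 -0.   ] roll -1.928 tilt [ 3.e-04 -8.e-04 -1.e+00]
r 0.0317 k deg 18.9
clock: 16.52
tcp_pos: [0.568, -0.1284, 0.1287]
orientation: [0.0, 0.153, 0.988, -0.0]
wrist_force: [-2.4, 1.2, 6.3]
finger_gap: 0.0133
grip_force: 20.9
t 16.52 tcp [ 0.568  -0.1284  0.1287] yaw 162.42 F [-2.4  1.2  6.3] gap 0.0133 grip 20.9
now-axes [ 0.002 -0.121 -0.001] after-roll axes [ 0.022 -0.119 -0.001] roll -0.928 tilt [ 2.e-04 -1.e-03 -1.e+00]
r 0.0316 k deg 8.7
```

```bash
(python3 -m handwheel '{"deltas": [[-1,0,-0.09,0,-0.7],[-1,0,0,0,0]]}'; python3 k.py;  python3 -m handwheel '{"deltas": [[-1,0,-0.025,0,-0.2],[-1,0,0,0,0]]}' ; python3 k.py;  python3 -m handwheel '{"deltas": [[-1,0,-0.02,0,0],[-1,0,0,0,0]]}' ; python3 k.py) | grep -E "^t |^r"
```

```text
t 16.77 tcp [ 0.5671 -0.132   0.1287] yaw 169.39 F [-3.6  0.5  6.6] gap 0.0133 grip 20.9
r 0.0316 k deg 1.9
t 17.02 tcp [ 0.567  -0.1326  0.1287] yaw 171.36 F [-1.4  1.5  6.2] gap 0.0131 grip 20.9
r 0.0316 k deg 0.9
t 17.27 tcp [ 0.5669 -0.1327  0.1287] yaw 171.37 F [-1.6  3.1  6.3] gap 0.0135 grip 21.0
r 0.0316 k deg 0.6
```

```bash
(python3 -m handwheel '{"deltas": [[-1,0,-0.02,0,0],[-1,0,0,0,0]]}'; python3 k.py;  python3 -m handwheel '{"deltas": [[-1,0,-0.02,0,0],[-1,0,0,0,0]]}' ; python3 k.py) | grep -E "^t |^r"
```

```text
t 17.52 tcp [ 0.5669 -0.1329  0.1287] yaw 171.41 F [-1.2  6.   6.2] gap 0.0133 grip 21.0
r 0.0316 k deg 0.3
t 17.77 tcp [ 0.5669 -0.133   0.1286] yaw 171.44 F [1.1 7.8 7.1] gap 0.0133 grip 21.1
r 0.0316 k deg 0.1
```

The arm is at its stop: the push rises to 8 N with no further movement, at the calculated closed angle. Releasing, lifting straight up and checking.

```bash
python3 -m handwheel '{"deltas": [[-0.3,0,0,0,0],[-0.2,0,0,0,0],[-0.2,0,0,0,0],[-0.2,0,0,0,0],[-0.2,0,0,-0.3,0],[-0.2,0,0,-0.7,0],[-0.2,0,0,-0.9,0],[-0.2,0,0,-0.9,0],[-0.2,-0.9,0,-0.3,0],[-0.2,-0.9,0.3,0,0],[-0.2,0,0.8,0,0],[-0.2,0,0.8,0,0],[-0.2,0,0.8,0,0],[-0.2,0,0.8,0,0],[-0.2,0,0.8,0,0],[-0.2,0,0.8,0,0],[-0.2,0,0.8,0,0],[-0.2,0,0,0,0],[-0.2,0,0,0,0]]}'
python3 -c "
from h import *
import pickle
for n in('top','side'):
    c=cam(n); pickle.dump(c,open(n+'4.pkl','wb')); cv2.imwrite(f'pics/{n}4.png',c['frame'][...,::-1])
a=cv2.imread('pics/top4.png');b=cv2.imread('pics/side4.png')[235:355,300:460]
cv2.imwrite('pics/final.png',np.vstack([cv2.resize(np.hstack([a[160:280,340:500],b]),(800,300),interpolation=cv2.INTER_CUBIC),cv2.copyMakeBorder(cv2.resize(a,(400,300)),0,0,0,400,0)]))"
```

```text
clock: 20.15
tcp_pos: [0.6721, 0.0881, 0.2526]
orientation: [0.0, 0.073, 0.997, -0.0]
wrist_force: [0.5, 0.4, -0.4]
finger_gap: 0.0336
grip_force: 0.0
```

View pics/final.png

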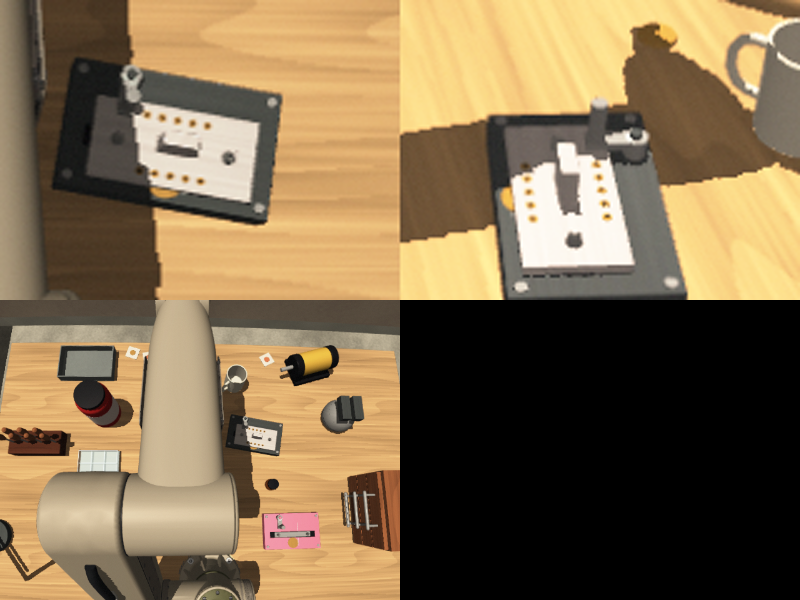

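Final view: both pins show in the holes, the keeper arm lies along -x over the plate's edge (post at top crop (131,72), side crop (599,103)), and the bystanders in view are undisturbed. One numeric check of the keeper angle and plate height, then I'll hand in.

```bash
python3 - <<'E'
from h import *
import pickle
t=pickle.load(open("top4.pkl","rb")); s=pickle.load(open("side4.pkl","rb"))
th=-.17007; M=R.from_euler("z",th).as_matrix(); o=np.array([.5257,-.19665,0])
p,e=tri(t,(392.4,188.8),s,(379.6,276.2)); l=M.T@(p-o); print("post in fixture",l.round(4),e,"k deg",np.degrees(np.arctan2(l[1]-.07,.062-l[0])))
P=lambda x,y,z:M@[x,y,z]+o
def dz(c,x,y,z):
    u=proj(c,[P(x,y,z)])[0]; v,w=int(round(u[1])),int(round(u[0])); return np.median([depthpts(c,[(w+i,v+j)])[0,2] for i in(-1,0,1) for j in(-1,0,1)])
for n,c in(("top",t),("side",s)):
    print(n,"plate z",[round(dz(c,x,y,.038),4) for x,y in((-.03,-.05),(.03,-.05),(-.03,.08),(.025,.03))],"deck z",[round(dz(c,x,y,.03),4) for x,y in((.06,-.04),(.06,0),(-.047,-.03))])
E
```

```text
post in fixture [0.0419 0.0751 0.0853] 0.019914122426020444 k deg 14.29181252331688
top plate z [np.float64(0.0366), np.float64(0.0388), np.float64(0.0381), np.float64(0.0371)] deck z [np.float64(0.0291), np.float64(0.0287), np.float64(0.0299)]
side plate z [np.float64(0.0415), np.float64(0.042), np.float64(0.0414), np.float64(0.0423)] deck z [np.float64(0.0331), np.float64(0.0336), np.float64(0.0336)]
```

The plate is flush, 8 mm above the deck in both views. The post pair misses by 20 mm, though: in the top crop the bright ring at (131,72) is the pivot hub, not the post top. I'll compare with the predicted pixels for the closed arm.

```bash
python3 - <<'E'
from h import *
import pickle
t=pickle.load(open("top4.pkl","rb")); s=pickle.load(open("side4.pkl","rb"))
M=R.from_euler("z",-.17007).as_matrix(); o=np.array([.5257,-.19665,0])
f=lambda k:np.array([[.062-.032*np.cos(k),.07+.032*np.sin(k),.083],[.062,.07,.05]])@M.T+o
for k in(0,.1,.2): print(k,proj(t,f(k)).round(1).tolist(),proj(s,f(k)).round(1).tolist())
def crop(c,x,y,n,L):
    w=cv2.resize(c["frame"][y:y+30,x:x+40,::-1],(400,300),interpolation=cv2.INTER_CUBIC)
    for q in proj(c,f(0)): cv2.circle(w,tuple(int(a) for a in ((q-[x,y]+.5)*10)),4,(0,0,255),-1)
    return w
cv2.imwrite("pics/keeper.png",np.hstack([crop(t,372,178,0,0),crop(s,368,268,0,0)]))
E
```

```text
0 [[393.1, 198.6], [392.2, 189.9]] [[378.7, 277.3], [393.3, 290.0]]
0.1 [[391.8, 198.3], [392.2, 189.9]] [[378.6, 276.3], [393.3, 290.0]]
0.2 [[390.5, 197.8], [392.2, 189.9]] [[378.6, 275.3], [393.3, 290.0]]
```

View pics/keeper.png

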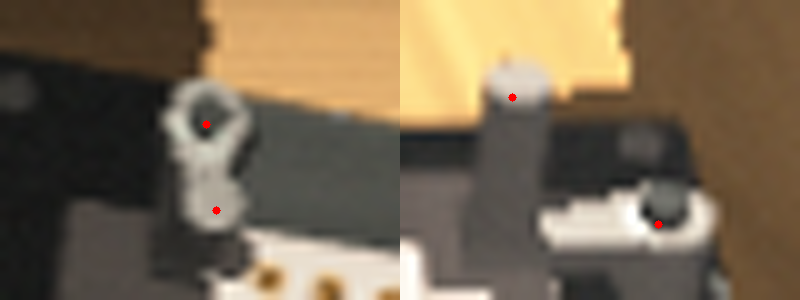

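The red marks for k=0 fall on the post top in both views (top within 0.5 px; side about 1.3 px low, the same bias as before). The keeper is closed, so I'm handing in.

```bash
python3 -c "
from workcell import hand_in
print(hand_in())"
```

```text
the job is handed in; nothing more can be done
None
```

The job is handed in at about 20 s: the plate lies flush on both pins (peak push about 10 N), the keeper is closed at its stop and released, and I saw no bystander moved, though the arm hid several in the last view.

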